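# Find and mark the balance point of a mallet blank

### The job

The wooden mallet blank lies on the balancing jig with its head on the wooden rest block. Slide it lengthwise, keeping it down on the steel edge, until the head has left the rest block and the blank balances level on the edge alone, and let go of it. Then mark the balance point: stand the notched wooden saddle astride the blank right above the edge, and leave it there.

Things in the scene. Friction and masses are not known exactly. Their poses are not given: they have to be found in the camera images.
- mallet: Pale wood, 350 mm long, flat underside: shank 280 long, 28 wide, 24 high; head 70 long, 60 wide, 40 high. It bridges the jig's edge and rest block, level (its twin on the bare bench is a bystander). Origin: on the underside, below the balance point, which is on the shank 57 mm from the head's shoulder, 127 from the head's end, 223 from the thin end. x towards the head, z up. 0.2 to 0.4 kg.
- edge (a point): Middle of the flat top (20 mm along x, 80 along y) of the jig's blunt steel edge, 32 mm above the bench on a fixed dark timber base (12 thick, 70 wide). x points along the jig to the wooden rest block (152 to 222 mm along x, 70 wide, top level with the edge), z up. The blank lies level alone when its balance point is within 10 mm of mid-edge.
- saddle: Pale wood block 30 mm long (x), 54 wide (y), 42 high, notched underneath along x (38 wide, 14 deep, 8 mm cheeks), a peg 12 thick and 14 high on top. Stands on the bench; a plain block and a round foot of like size are bystanders. Origin: middle of its underside at the cheeks' feet; z up. 20 to 45 g. Seated on the shank its origin is 10 mm above the shank's underside.
Not all that is in view belongs to the job. What is shaped like the saddle but black, orange or yellow is not meant.

How it is judged:
By the outcome, as a careful person would: the job done as asked, in the order asked, and still so for the second after the job is handed in, with the robot touching nothing.
It also fails if it takes over 64 s, if anything falls off the work surface, if the arm or the gripper's body presses on something with over 40 N, if the wrist force passes 120 N, or if a joint passes its speed limit or range.

### The arm

A 7-joint arm with a two-finger parallel gripper is mounted at the origin on the work surface. World frame = base frame: x ahead of the robot, y to its left, z up, the work surface at z = 0. Lengths are in m, angles in rad, forces in N, time in s.
With the tool pointing down it reaches from about 0.425 to 0.95 m from the base axis. Payload 4.7 kg.
Tool frame: the origin (TCP) lies midway between the tips of the shut fingers; the grasp point (between the pads) lies 19 mm behind it; x points along the fingers, y is the direction in which the jaws open and shut, and the axes are right-handed (so a half turn about x gives the same grasp; the last joint's range is limited). The gripper opens to 87 mm and grips with 3 to 60 N. Pads are 19 mm wide; open, the fingers measure 117 mm over their backs; the gripper's body (75 mm by 190 mm) begins 51 mm behind the grasp point.
Start: joints at [1.074, 0.469, -0.049, 1.532, 0.024, 1.141, -0.082], TCP at [0.304, -0.602, 0.223] pointing down, gripper open.
Joint ranges: [-2.59, 2.59], [-0.33, 1.99], [-1.39, 1.29], [0.1, 2.45], [-1.04, 4.18], [0.21, 1.99], [-2.66, 2.66]. Speed limits (rad/s): [2.57, 2.57, 3.14, 3.14, 3.14, 3.14, 3.14].

### API

Orientations are given as a rotation vector (axis times angle).
In Python, from cell import r gives the robot as it stands.
- The arm moves only by the shell command python3 -m creep 'ROWS' [FORCE]. ROWS is JSON, a list of rows, each a list of 3 entries, a list of its own where there are three numbers: the opening in per cent of the stroke, from 0 (shut) to 100 (fully open), then the shift along the tool's x, y, z as a fraction of full scale, then the turn, a rotation vector about the tool's x, y, z as a fraction of full scale. A call has 1 to 20 rows; each row is the pose to reach, as a shift and turn from the pose commanded when the call began, along the tool's axes at that moment, turning the shorter way round; what a row does not reach only later rows make up. Full scale, the value 1, is 0.25 m for a shift and pi rad for a turn. A row lasts 1/10 s, in which the tool goes at most 50 mm and 8.59 degrees, less where a joint would pass 70% of its speed; a pose out of reach is approached as far as the arm can. A call with a number of a shift or a turn outside -1 to 1 is refused whole. A call with a gripper value outside its range is refused whole. The fingers move at their own pace and stop on an object; FORCE is the grip in N (left out, the last holds). Time passes only in rows, so rows that repeat a pose let the fingers close. It gives the time, the measured TCP pose, the force and the opening at its end, in the units of the state.
- r.sense(): the state, without advancing time (a new reading comes with each control period).
- r.read_camera(name): name is "side" or "top"; returns (picture, depth): 480x640x3 uint8, red, green, blue; 480x640 float32, m along the optical axis (not along the pixel's ray), 0 where there is no reading.
- r.calibration(name): a dict with "mtx" (3x3 intrinsics, pixels), "xyz" and "rotation" of the camera in the world. Camera axes: x right, y down, z forward; pixel columns grow to the right and rows downward; lengths in m; the calibration is good to about 2 mm. A picture is of the moment at which its call begins. calibration takes no time and is no camera call.
- r.hand_in(): hands the job in, once; it reports no verdict.
The state is a dict: "t": time; "joints": joint angles; "qd": joint speeds; "joint_efforts": joint torques, N m; "tcp_pos": TCP position; "ee_rot": TCP orientation; "wrist_force": force on the tool from outside, world axes, zero at the start; "wrist_torque": the same for the moment, N m; "finger_gap": finger opening in m.
Only numpy, scipy, OpenCV 4.12 (cv2) and the standard library are available. Lean on these libraries where they do the work, as an engineer would, in place of code of your own. Each camera call takes 0.05 s, during which the arm holds its last target. There are 200 camera calls.

## Working session

There is one attempt and no reset: what is moved stays moved. The work goes in short steps, Python scripts to look and compute and a shell command to move; the robot and the scene stay as the last step left them, time stands still between calls to the robot, and variables do not carry over. Pictures are saved under pics/ and viewed, about 8 in all and at most 12, crops included, and the job is handed in when it is done.

```bash
mkdir -p pics; ls; cat > h.py <<'E'
from cell import r
import numpy as np, cv2
from scipy.spatial.transform import Rotation as R
def rot(v):
    v=np.array(v,float)
    return R.from_matrix(v) if v.shape==(3,3) else (R.from_rotvec(v) if v.size==3 else R.from_quat(v))
def shot(n,f):
    p,d=r.read_camera(n); np.savez(''+f,p=p,d=d); cv2.imwrite('pics/'+f+'.png',p[:,:,::-1]); return p,d
def pt(n,d,u,v,z=None):
    "pixel to world by depth (median 3x3) or plane z"
    c=r.calibration(n);M=np.array(c['mtx']);o=np.array(c['xyz']);Q=rot(c['rotation'])
    ray=Q.apply(np.linalg.inv(M)@[u,v,1])
    if z is not None: return o+ray*(z-o[2])/ray[2]
    w=d[int(v)-1:int(v)+2,int(u)-1:int(u)+2]; w=w[w>0]
    return o+ray*np.median(w)
def go(target,yaw=None):
    "print shift/turn fractions from the current pose to target; yaw=world angle of tool y axis"
    s=r.sense();p=np.array(s['tcp_pos']);Q=rot(s['ee_rot'])
    print('shift',np.round(Q.inv().apply(np.array(target)-p)/.25,3))
    if yaw is not None:
        best=None
        for k in(0,np.pi):
            y=np.array([np.cos(yaw+k),np.sin(yaw+k),0]);x=np.array([0,0,-1.]);z=np.cross(x,y)
            T=(Q.inv()*R.from_matrix(np.c_[x,y,z])).as_rotvec()
            print('turn',np.round(T/np.pi,3))
E
python3 - <<'E'
from h import *
s=r.sense();print(s);print(rot(s['ee_rot']).as_matrix().round(3))
for n in('top','side'):
    print(r.calibration(n)); shot(n,n+'0')
E
```

```text
pics
{'t': 0.0, 'joints': array([ 1.0741145 ,  0.46946696, -0.0485727 ,  1.53369881,  0.02410628,
        1.14096234, -0.08232492]), 'qd': array([ 0.00145702,  0.00083757, -0.00046443, -0.00155062,  0.00032487,
       -0.00100885, -0.00190413]), 'joint_efforts': array([-1.94648528e-04, -5.07974982e+01, -8.04351876e-02, -2.36159098e+01,
       -6.11011265e-02,  3.79180640e-02,  1.96891096e-04]), 'tcp_pos': array([ 0.30409106, -0.60195784,  0.22148008]), 'ee_rot': array([ 1.96117789,  0.46926145, -1.96225689]), 'wrist_force': array([0.89325012, 0.01465612, 0.12268791]), 'wrist_torque': array([-0.0012655 ,  0.01458124, -0.03868023]), 'finger_gap': 0.08691269109802331}
[[-0.001  0.451 -0.893]
 [ 0.002 -0.893 -0.451]
 [-1.    -0.002  0.   ]]
{'mtx': array([[581.51642217,   0.        , 309.13304854],
       [  0.        , 581.51642217, 238.49788897],
       [  0.        ,   0.        ,   1.        ]]), 'xyz': array([ 0.44152315, -0.02645625,  0.79324374]), 'rotation': array([-2.17406221,  2.15579734, -0.07463324])}
{'mtx': array([[592.70535037,   0.        , 333.85205377],
       [  0.        , 592.70535037, 230.31418278],
       [  0.        ,   0.        ,   1.        ]]), 'xyz': array([0.27751803, 0.51521179, 0.6362898 ]), 'rotation': array([-0.56032134,  2.71848179, -1.13744709])}
```

View pics/top0.png

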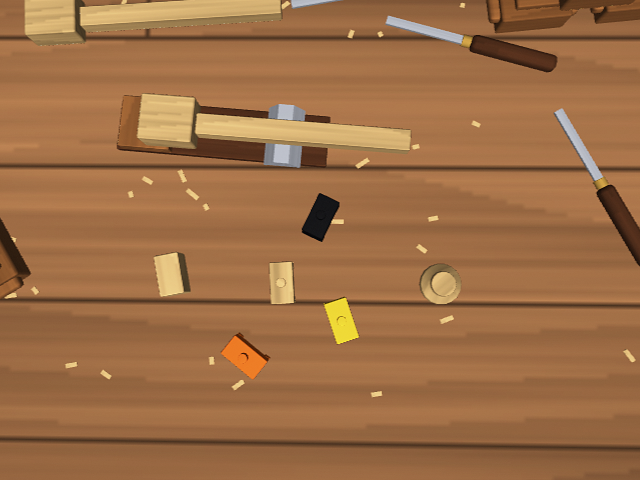

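View pics/side0.png

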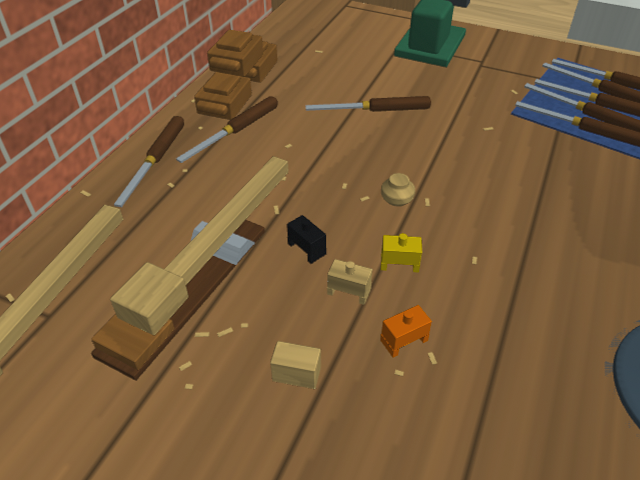

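The top view shows the jig at about (120-330, 95-165), with the mallet head at (168,120), the shank end at (410,140) and the steel edge at (285,135). The pale saddle is at (281,283). Next I'll enlarge both for measuring.

```bash
python3 - <<'E'
import cv2,numpy as np
i=cv2.imread('pics/top0.png')
a=cv2.resize(i[85:175,255:335],None,fx=5,fy=5,interpolation=cv2.INTER_CUBIC)   #400x450
b=cv2.resize(i[250:330,245:325],None,fx=5,fy=5,interpolation=cv2.INTER_CUBIC) #400x400
o=np.zeros((600,800,3),np.uint8);o[:450,:400]=a;o[:400,400:]=b
cv2.imwrite('pics/crop0.png',o)
E
```

```text
(no output)
```

View pics/crop0.png

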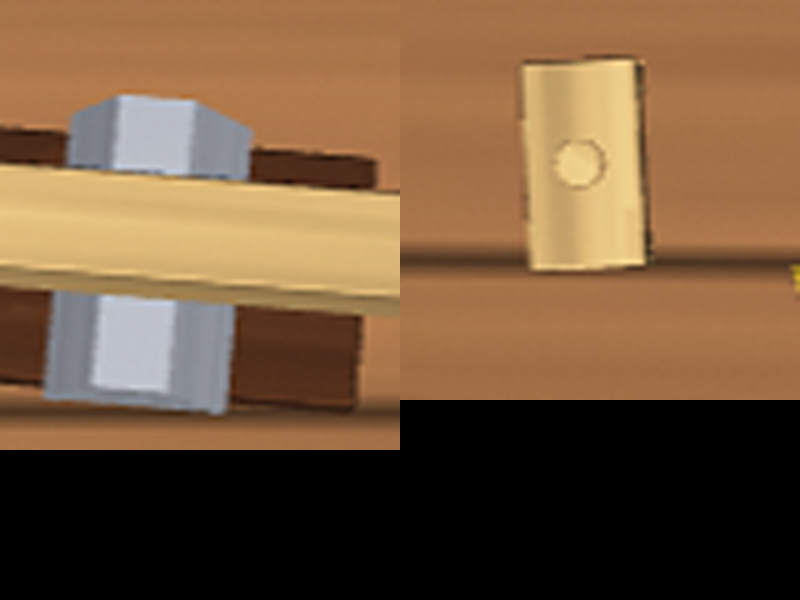

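The edge's flat top has its centre at about px (283.9,133.8), and the saddle's top centre is at about (281.6,283).

```bash
python3 - <<'E'
from h import *
f=lambda u,v,z:pt('top',None,u,v,z)
P=lambda u,v:(255+u/5,85+v/5)
c=[f(*P(*q),.032) for q in((120,96),(195,100),(92,388),(170,391))]
E=np.mean(c,0);print('edge',E, 'w',np.linalg.norm(c[0]-c[1]),'l',np.linalg.norm(c[0]-c[2]))
ya=(c[2]+c[3]-c[0]-c[1]);print('edge long dir deg',np.degrees(np.arctan2(ya[1],ya[0])))
s=[f(245+q[0]/5,250+q[1]/5,.042) for q in((122,64),(234,60),(132,270),(245,266))]
print('saddle',np.mean(s,0),'peg',f(281,282.6,.056));ya=(s[2]+s[3]-s[0]-s[1]);print('saddle y deg',np.degrees(np.arctan2(ya[1],ya[0])))
# shank: centreline at u=330 and u=400 + thin end
d=np.load('top0.npz')
im=cv2.imread('pics/top0.png');hsv=cv2.cvtColor(im,cv2.COLOR_BGR2HSV)
m=((d['d']>0)&(d['p'][:,:,0]>150)).astype(np.uint8)
# points by depth with z in shank / head range near jig
c=r.calibration('top');M=np.array(c['mtx']);Q=rot(c['rotation'])
v,u=np.mgrid[80:170,110:430];D=d['d'][80:170,110:430]
W=Q.apply((np.linalg.inv(M)@np.c_[u.ravel(),v.ravel(),np.ones(u.size)].T).T*D.ravel()[:,None])+c['xyz']
for lo,hi,n in((.048,.062,'shank'),(.066,.08,'head')):
    w=W[(W[:,2]>lo)&(W[:,2]<hi)].astype(np.float32)
    print(n,len(w),np.median(w[:,2]),cv2.minAreaRect(w[:,:2].copy()),cv2.boxPoints(cv2.minAreaRect(w[:,:2].copy())))
print('sd z',np.median(d['d'][278:288,278:284]))
E
```

```text
edge [0.65102159 0.0253173  0.032     ] w 0.020221561328138495 l 0.0800569802732835
edge long dir deg 175.66372293725536
saddle [0.45167866 0.02488201 0.042     ] peg [0.45190306 0.02474561 0.056     ]
saddle y deg -176.2885486599893
shank 5027 0.056328684 ((0.6556817293167114, 0.033863574266433716), (0.34934481978416443, 0.05797939375042915), 88.83270263671875) [[ 0.6231397  -0.14018202]
 [ 0.681107   -0.14136314]
 [ 0.6882238   0.20790917]
 [ 0.6302565   0.20909029]]
head 2543 0.07255757 ((0.6612127423286438, 0.17394262552261353), (0.07122161239385605, 0.06091230362653732), 86.12594604492188) [[0.6284202  0.14047092]
 [0.6891933  0.13635546]
 [0.6940053  0.20741433]
 [0.6332322  0.21152979]]
sd z 0.7359487
```

```bash
python3 -c "
from h import *
go([.6467,-.0376,.15],np.radians(-3.9))"
```

```text
shift [ 0.289 -1.397 -2.241]
turn [-0.329 -0.     0.001]
turn [0.671 0.001 0.   ]
```

```bash
python3 -m creep '[[100,[0.1,-0.6,-1],[-0.329,0,0]],[100,[0.1,-0.6,-1],[-0.329,0,0]],[100,[0.1,-0.6,-1],[-0.329,0,0]],[100,[0.1,-0.6,-1],[-0.329,0,0]],[100,[0.1,-0.6,-1],[-0.329,0,0]],[100,[0.1,-0.6,-1],[-0.329,0,0]],[100,[0.1,-0.6,-1],[-0.329,0,0]],[100,[0.1,-0.6,-1],[-0.329,0,0]],[100,[0.1,-0.6,-1],[-0.329,0,0]]]' 10;  python3 -c "
from h import *
go([.6467,-.0376,.12],np.radians(-3.9))"
```

```text
t: 1.0
tcp_pos: [0.4591, -0.3569, 0.1973]
ee_rot: [1.263, 1.174, -1.264]
wrist_force: [0.6, 0.5, -0.4]
finger_gap: 0.087
shift [ 0.308  0.654 -1.329]
turn [-0.002  0.     0.   ]
turn [ 0.998  0.    -0.   ]
```

```bash
python3 -m creep '[[100,[0.15,0.5,-1],[0,0,0]],[100,[0.15,0.5,-1],[0,0,0]],[100,[0.15,0.5,-1],[0,0,0]],[100,[0.15,0.5,-1],[0,0,0]],[100,[0.15,0.5,-1],[0,0,0]],[100,[0.15,0.5,-1],[0,0,0]],[100,[0.15,0.5,-1],[0,0,0]]]';  python3 -c "
from h import *
go([.6467,-.0376,.10],np.radians(-3.9))"
```

```text
t: 1.7
tcp_pos: [0.6036, -0.1101, 0.1594]
ee_rot: [1.26, 1.18, -1.255]
wrist_force: [-0.7, 0.5, -0.0]
finger_gap: 0.0871
shift [ 0.239  0.153 -0.3  ]
turn [ 0.001 -0.001 -0.   ]
turn [-0.999  0.    -0.002]
```

```bash
python3 -m creep '[[100,[0.239,0.153,-0.3],[0,0,0]],[100,[0.239,0.153,-0.3],[0,0,0]],[100,[0.239,0.153,-0.3],[0,0,0]],[100,[0.239,0.153,-0.3],[0,0,0]],[100,[0.239,0.153,-0.3],[0,0,0]]]';  python3 -c "
from h import *
shot('side','side1');shot('top','top1')
go([.6467,-.0376,.026],np.radians(-3.9))"
```

```text
t: 2.2
tcp_pos: [0.6453, -0.0461, 0.1007]
ee_rot: [1.262, 1.172, -1.264]
wrist_force: [0.2, 0.2, 0.1]
finger_gap: 0.0864
shift [ 0.301  0.002 -0.034]
turn [-0.002  0.    -0.   ]
turn [ 0.998 -0.001 -0.001]
```

View pics/side1.png

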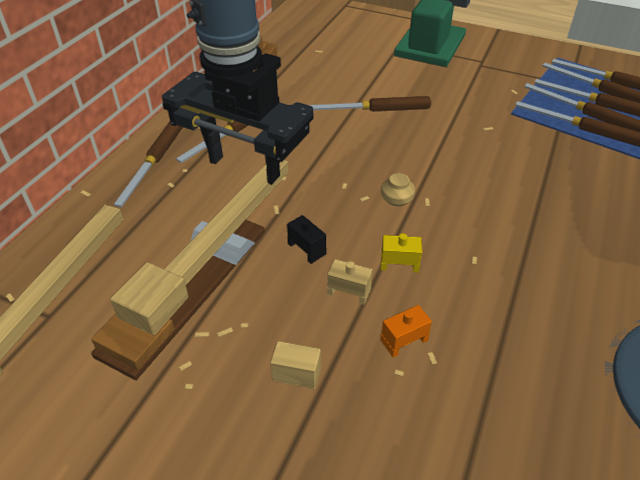

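The side view shows the gripper straddling the shank's thin half at about (240,150), so I can descend.

```bash
python3 -m creep '[[100,[0.15,0,0],[0,0,0]],[100,[0.25,0,0],[0,0,0]],[100,[0.3,0,0],[0,0,0]],[100,[0.3,0,0],[0,0,0]],[100,[0.3,0,0],[0,0,0]],[30,[0.3,0,0],[0,0,0]],[30,[0.3,0,0],[0,0,0]],[20,[0.3,0,0],[0,0,0]],[20,[0.3,0,0],[0,0,0]],[20,[0.3,0,0],[0,0,0]],[20,[0.3,0,0],[0,0,0]],[20,[0.3,0,0],[0,0,0]]]' 12;  python3 -c "
from h import *
s=r.sense();print(s['wrist_torque']);go([.6467,-.0376,.026],np.radians(-3.9))"
```

```text
t: 3.5
tcp_pos: [0.6453, -0.043, 0.0253]
ee_rot: [1.26, 1.176, -1.26]
wrist_force: [-0.5, -0.6, 0.6]
finger_gap: 0.039
[-0.08142526 -0.06140024  0.0049655 ]
shift [-0.003  0.004 -0.022]
turn [-0.  0.  0.]
turn [ 1.  0. -0.]
```

```bash
python3 -m creep '[[10,[0,0,0],[0,0,0]],[10,[0,0,0],[0,0,0]],[10,[0,0,0],[0,0,0]],[10,[0,0,0],[0,0,0]],[10,[0,0,0],[0,0,0]]]' 12;  python3 -c "
from h import *
s=r.sense();print(s['wrist_torque'],s['tcp_pos'])"
```

```text
t: 4.0
tcp_pos: [0.6454, -0.0429, 0.0253]
ee_rot: [1.26, 1.175, -1.26]
wrist_force: [0.7, -0.5, -1.1]
finger_gap: 0.0277
[-0.00021625 -0.18859428 -0.08463026] [ 0.64536527 -0.04294242  0.02525289]
```

```bash
python3 -m creep '[[10,[0.002,0,0.02],[0,0,0]],[10,[0.002,0,0.04],[0,0,0]],[10,[0.002,0,0.06],[0,0,0]],[10,[0.002,0,0.08],[0,0,0]],[10,[0.002,0,0.1],[0,0,0]],[10,[0.002,0,0.12],[0,0,0]],[10,[0.002,0,0.14],[0,0,0]],[10,[0.002,0,0.16],[0,0,0]],[10,[0.002,0,0.18],[0,0,0]],[10,[0.002,0,0.2],[0,0,0]],[10,[0.002,0,0.22],[0,0,0]],[10,[0.002,0,0.228],[0,0,0]],[10,[0.002,0,0.228],[0,0,0]],[10,[0.002,0,0.228],[0,0,0]],[10,[0.002,0,0.228],[0,0,0]]]' ;  python3 - <<'E'
from h import *
s=r.sense();print(s['wrist_torque'],s['tcp_pos'])
p,D=shot('top','top2');shot('side','side2')
c=r.calibration('top');M=np.array(c['mtx']);Q=rot(c['rotation'])
v,u=np.mgrid[80:170,110:260];D=D[80:170,110:260]
W=Q.apply((np.linalg.inv(M)@np.c_[u.ravel(),v.ravel(),np.ones(u.size)].T).T*D.ravel()[:,None])+c['xyz']
w=W[(W[:,2]>.065)&(W[:,2]<.08)].astype(np.float32)
q=cv2.minAreaRect(w[:,:2].copy());print(q,np.median(w[:,2]));a=np.linalg.lstsq(np.c_[w[:,:2]-w[:,:2].mean(0),np.ones(len(w))],w[:,2],rcond=None)[0];print('slope',a)
th=np.radians(q[2] if abs(q[2]-86)<20 else q[2]+90);print('bal',np.array(q[0])-.092*np.array([np.cos(th),np.sin(th)]))
E
```

```text
t: 5.5
tcp_pos: [0.6412, -0.1009, 0.0248]
ee_rot: [1.259, 1.175, -1.261]
wrist_force: [-0.4, -1.6, 0.5]
finger_gap: 0.0282
[-0.27588645 -0.04279382 -0.02743383] [ 0.64121232 -0.10085611  0.0247855 ]
((0.6565074324607849, 0.11607873439788818), (0.07071544975042343, 0.060810599476099014), 85.45589447021484) 0.07283754
slope [0.01245902 0.00844114 0.07272479]
bal [0.6492186  0.02436792]
```

View pics/side2.png

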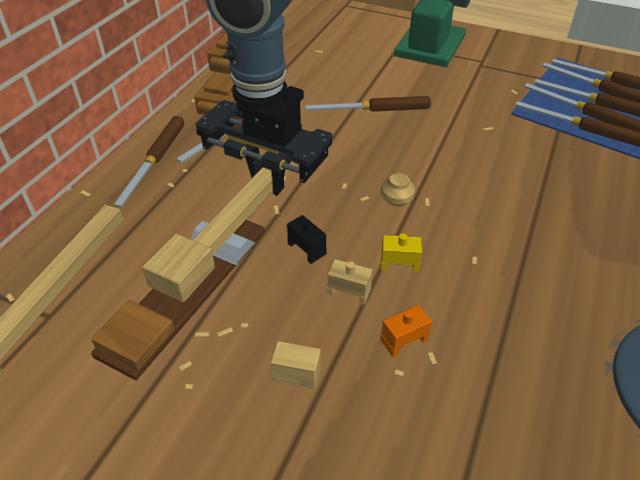

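The head is clear of the rest block, which is now empty at about (135,335), and the estimated balance point is within about 1-2 mm of mid-edge. Release.

```bash
python3 -m creep '[[50,[0,0,0],[0,0,0]],[50,[0,0,0],[0,0,0]],[70,[0,0,0],[0,0,0]],[70,[0,0,0],[0,0,0]],[70,[0,0,0],[0,0,0]],[70,[0,0,0],[0,0,0]],[70,[0,0,0],[0,0,0]],[70,[-0.1,0,0],[0,0,0]],[70,[-0.25,0,0],[0,0,0]],[70,[-0.45,0,0],[0,0,0]],[70,[-0.5,0,0],[0,0,0]],[70,[-0.5,0,0],[0,0,0]],[70,[-0.5,0,0],[0,0,0]]]' ;  cat > meas.py <<'E'
from h import *
def head(tag):
    p,D=shot('top',tag)
    c=r.calibration('top');M=np.array(c['mtx']);Q=rot(c['rotation'])
    v,u=np.mgrid[80:170,110:260];D=D[80:170,110:260]
    W=Q.apply((np.linalg.inv(M)@np.c_[u.ravel(),v.ravel(),np.ones(u.size)].T).T*D.ravel()[:,None])+c['xyz']
    w=W[(W[:,2]>.06)&(W[:,2]<.08)].astype(np.float32)
    q=cv2.minAreaRect(w[:,:2].copy());a=np.linalg.lstsq(np.c_[w[:,:2]-w[:,:2].mean(0),np.ones(len(w))],w[:,2],rcond=None)[0]
    th=np.radians(q[2] if abs(q[2]-86)<20 else q[2]+90);print(q,'z',np.median(w[:,2]),'slope',a,'bal',np.array(q[0])-.092*np.array([np.cos(th),np.sin(th)]))
E
python3 - <<'E'
from meas import *
head('top3');go([.4517,.0248,.15],np.radians(93.7))
E
```

```text
t: 6.9
tcp_pos: [0.6405, -0.1, 0.1488]
ee_rot: [1.259, 1.176, -1.262]
wrist_force: [0.1, 0.5, -0.5]
finger_gap: 0.061
((0.6563467979431152, 0.1153775006532669), (0.07293815165758133, 0.06087992340326309), 86.33621215820312) z 0.0724329 slope [0.02401208 0.01228038 0.07207967] bal [0.65046785 0.02356553]
shift [-0.006 -0.786 -0.446]
turn [-0.543 -0.001  0.001]
turn [0.457 0.001 0.001]
```

```bash
python3 -c "
from h import *
go([.4517,.0248,.12],np.radians(3.7))
d=np.load('top0.npz')['d'];print([pt('top',d,*q).round(4) for q in((281,283),(281,270),(281,296))])"
```

```text
shift [ 0.114 -0.786 -0.446]
turn [-0.043 -0.     0.001]
turn [0.957 0.002 0.   ]
[array([0.4514, 0.0246, 0.0573]), array([0.4683, 0.0259, 0.0422]), array([0.4349, 0.0254, 0.0428])]
```

Body top is at 42 mm and the peg reaches 56 mm. I'll move over the saddle.

```bash
python3 -m creep '[[100,[0.114,-0.786,-0.446],[-0.043,0,0]],[100,[0.114,-0.786,-0.446],[-0.043,0,0]],[100,[0.114,-0.786,-0.446],[-0.043,0,0]],[100,[0.114,-0.786,-0.446],[-0.043,0,0]],[100,[0.114,-0.786,-0.446],[-0.043,0,0]],[100,[0.114,-0.786,-0.446],[-0.043,0,0]],[100,[0.114,-0.786,-0.446],[-0.043,0,0]],[100,[0.114,-0.786,-0.446],[-0.043,0,0]]]';  python3 -c "
from h import *
go([.4517,.0248,.009],np.radians(3.7))"
```

```text
t: 7.75
tcp_pos: [0.4538, 0.0244, 0.1208]
ee_rot: [1.162, 1.239, -1.162]
wrist_force: [0.1, 0.2, 0.3]
finger_gap: 0.0866
shift [ 0.447 -0.008 -0.002]
turn [-0. -0.  0.]
turn [1. 0. 0.]
```

```bash
python3 -m creep '[[100,[0.2,-0.008,-0.002],[0,0,0]],[100,[0.3,-0.008,-0.002],[0,0,0]],[100,[0.4,-0.008,-0.002],[0,0,0]],[100,[0.447,-0.008,-0.002],[0,0,0]],[100,[0.447,-0.008,-0.002],[0,0,0]],[100,[0.447,-0.008,-0.002],[0,0,0]],[50,[0.447,-0.008,-0.002],[0,0,0]],[50,[0.447,-0.008,-0.002],[0,0,0]],[50,[0.447,-0.008,-0.002],[0,0,0]],[50,[0.447,-0.008,-0.002],[0,0,0]],[50,[0.447,-0.008,-0.002],[0,0,0]],[50,[0.447,-0.008,-0.002],[0,0,0]],[50,[0.447,-0.008,-0.002],[0,0,0]],[50,[0.447,-0.008,-0.002],[0,0,0]],[50,[0.447,-0.008,-0.002],[0,0,0]],[50,[0.447,-0.008,-0.002],[0,0,0]]]' 10
```

```text
t: 9.35
tcp_pos: [0.4513, 0.0254, 0.0098]
ee_rot: [1.161, 1.239, -1.16]
wrist_force: [-0.6, 0.1, 5.9]
finger_gap: 0.0539
```

```bash
python3 -m creep '[[50,[-0.1,0,0],[0,0,0]],[50,[-0.25,0,0],[0,0,0]],[50,[-0.4,0,0],[0,0,0]],[50,[-0.56,0,0],[0,0,0]],[50,[-0.56,0,0],[0,0,0]],[50,[-0.56,0,0],[0,0,0]]]';  python3 -c "
from h import *
go([.6504,.0258,.125],np.radians(-4))"
```

```text
t: 9.95
tcp_pos: [0.4512, 0.0252, 0.1499]
ee_rot: [1.161, 1.238, -1.16]
wrist_force: [-0.6, -0.1, -0.2]
finger_gap: 0.0541
shift [0.101 0.795 0.05 ]
turn [ 0.043  0.    -0.   ]
turn [-0.957  0.001  0.   ]
```

```bash
python3 -m creep '[[50,[0.02,0.15,0.01],[0.008,0,0]],[50,[0.04,0.3,0.02],[0.016,0,0]],[50,[0.05,0.45,0.03],[0.025,0,0]],[50,[0.07,0.6,0.04],[0.033,0,0]],[50,[0.08,0.72,0.045],[0.04,0,0]],[50,[0.1,0.78,0.05],[0.043,0,0]],[50,[0.1,0.795,0.05],[0.043,0,0]],[50,[0.1,0.795,0.05],[0.043,0,0]],[50,[0.1,0.795,0.05],[0.043,0,0]],[50,[0.1,0.795,0.05],[0.043,0,0]]]';  python3 -c "
from h import *
go([.6504,.0258,.054],np.radians(-4));p,d=shot('side','side4')
cv2.imwrite('pics/side4c.png',cv2.resize(p[100:320,80:380,::-1],None,fx=2.5,fy=2.5))"
```

```text
t: 10.95
tcp_pos: [0.6492, 0.026, 0.1246]
ee_rot: [1.259, 1.176, -1.26]
wrist_force: [-0.1, -0.6, 0.3]
finger_gap: 0.0539
shift [0.282 0.005 0.   ]
turn [0. 0. 0.]
turn [-1. -0.  0.]
```

View pics/side4c.png

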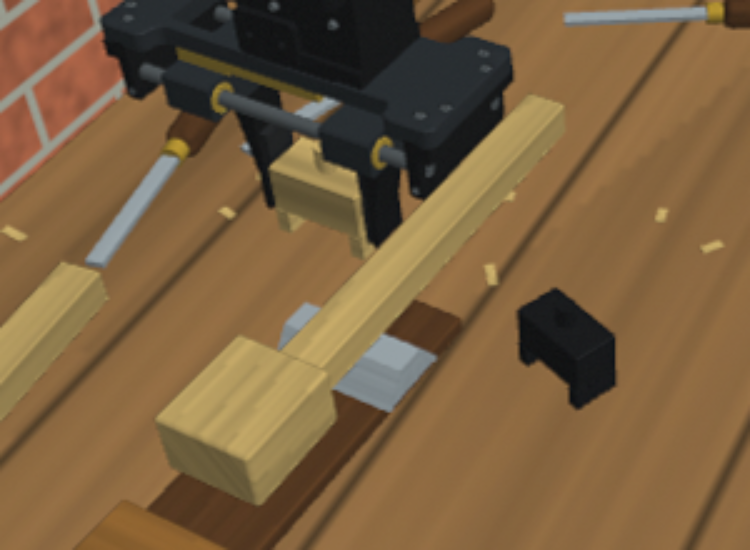

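The saddle hangs upright in the gripper at crop px (320,190), and the mallet is level on the edge. I'll lower it to about 1 mm above its seat.

```bash
python3 -m creep '[[50,[0.1,0.005,0],[0,0,0]],[50,[0.18,0.005,0],[0,0,0]],[50,[0.23,0.005,0],[0,0,0]],[50,[0.26,0.005,0],[0,0,0]],[50,[0.275,0.005,0],[0,0,0]],[50,[0.285,0.005,0],[0,0,0]],[50,[0.285,0.005,0],[0,0,0]],[50,[0.285,0.005,0],[0,0,0]],[50,[0.285,0.005,0],[0,0,0]]]'
```

```text
t: 11.9
tcp_pos: [0.6518, 0.0259, 0.0539]
ee_rot: [1.261, 1.175, -1.259]
wrist_force: [-0.2, -0.0, -0.9]
finger_gap: 0.0538
```

```bash
python3 -m creep '[[50,[0.003,0,0],[0,0,0]],[50,[0.006,0,0],[0,0,0]],[50,[0.006,0,0],[0,0,0]],[50,[0.006,0,0],[0,0,0]]]';python3 -c "
from h import *
p,d=shot('side','side5')
cv2.imwrite('pics/side5c.png',cv2.resize(p[140:300,120:330,::-1],None,fx=3.5,fy=3.5))"
```

```text
t: 12.3
tcp_pos: [0.6516, 0.0259, 0.0519]
ee_rot: [1.26, 1.175, -1.26]
wrist_force: [0.3, 0.1, 0.2]
finger_gap: 0.0539
```

View pics/side5c.png

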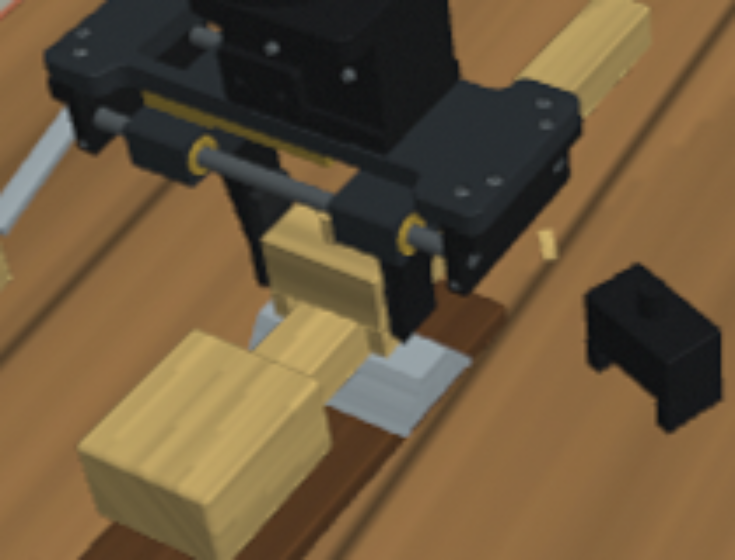

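The saddle is astride the shank above the edge (crop px (325,270)) with almost no contact force. Next: open gently, then rise.

```bash
python3 -m creep '[[66,[0,0,0],[0,0,0]],[68,[0,0,0],[0,0,0]],[72,[0,0,0],[0,0,0]],[80,[0,0,0],[0,0,0]],[95,[0,0,0],[0,0,0]],[95,[0,0,0],[0,0,0]],[95,[0,0,0],[0,0,0]],[95,[0,0,0],[0,0,0]],[95,[-0.08,0,0],[0,0,0]],[95,[-0.2,0,0],[0,0,0]],[95,[-0.4,0,0],[0,0,0]],[95,[-0.6,0,0.3],[0,0,0]],[95,[-0.6,0,0.7],[0,0,0]],[95,[-0.6,0,1],[0,0,0]],[95,[-0.6,0,1],[0,0,0]],[95,[-0.6,0,1],[0,0,0]],[95,[-0.6,0,1],[0,0,0]]]'; python3 - <<'E'
from meas import *
head('top6')
a=cv2.imread('pics/top6.png')[80:180,220:340];p,d=shot('side','side6')
b=p[160:300,120:300,::-1]
o=np.zeros((600,800,3),np.uint8);a=cv2.resize(a,(400,333),interpolation=2);b=cv2.resize(b,(400,311),interpolation=2)
o[:333,:400]=a;o[:311,400:]=b;cv2.imwrite('pics/c6.png',o)
E
```

```text
t: 14.05
tcp_pos: [0.6323, -0.2334, 0.2019]
ee_rot: [1.264, 1.166, -1.271]
wrist_force: [-0.5, -0.5, -0.8]
finger_gap: 0.0826
((0.6565985679626465, 0.11629801988601685), (0.0705876275897026, 0.061085812747478485), 85.08898162841797) z 0.072441 slope [0.02661047 0.01208783 0.07205586] bal [0.64872258 0.02463577]
```

View pics/c6.png

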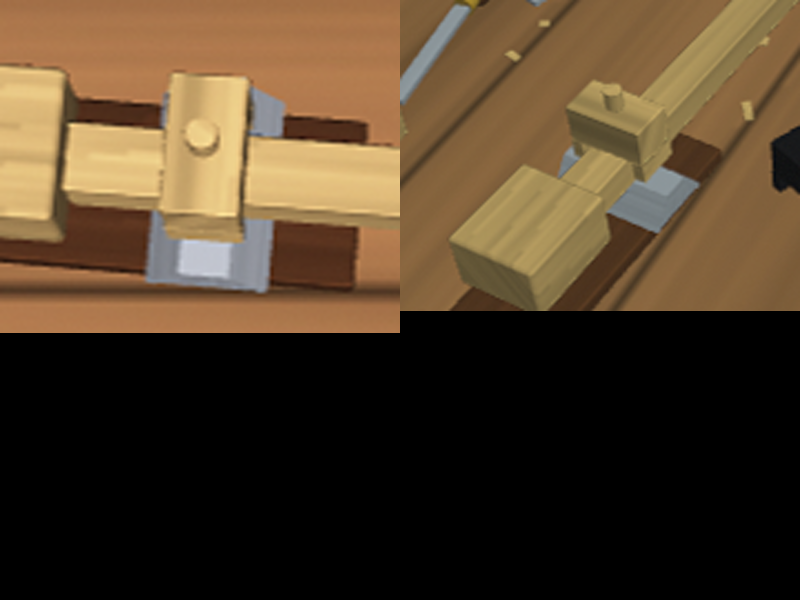

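```bash
python3 -c "
from h import *
d=np.load('top6.npz')['d']
print(pt('top',None,280.3,120.5,.098),pt('top',d,280,121),pt('top',d,276,110),pt('top',d,276,137))
print(r.sense()['t'],r.sense()['qd'].round(3))"
```

```text
[0.64923881 0.02541057 0.098     ] [0.64836708 0.02570807 0.09882038] [0.66663096 0.03197407 0.08467625] [0.63216247 0.03146446 0.08478509]
14.15 [-0.052 -0.007 -0.066  0.026 -0.025 -0.003 -0.013]
```

The saddle peg reads y 0.0254 against 0.0253 for mid-edge. Its top is at 84-85 mm, which means seated, and the mallet is level. I'll let the arm settle, then hand in.

```bash
python3 -m creep '[[95,[0,0,0],[0,0,0]],[95,[0,0,0],[0,0,0]],[95,[0,0,0],[0,0,0]],[95,[0,0,0],[0,0,0]],[95,[0,0,0],[0,0,0]]]'; python3 -c "
from meas import *
head('top7'); print(r.hand_in())"
```

```text
t: 14.65
tcp_pos: [0.6343, -0.2227, 0.2019]
ee_rot: [1.259, 1.176, -1.259]
wrist_force: [-0.8, 0.0, 0.2]
finger_gap: 0.0826
((0.6561203598976135, 0.10699343681335449), (0.09050863981246948, 0.061185672879219055), 85.53124237060547) z 0.072485894 slope [0.02618548 0.0172454  0.0720899 ] bal [0.64895214 0.01527312]
the job is handed in; nothing more can be done
None
```

```bash
python3 -c "
import numpy as np
a=np.load('top6.npz');b=np.load('top7.npz')
print(np.abs(a['p'][90:175,120:420].astype(int)-b['p'][90:175,120:420]).max(2).__gt__(25).sum())"
```

```text
0
```

I slid the mallet blank about 57 mm along the jig until its head had left the rest block and let go of it. I then stood the pale notched saddle astride the shank above the edge and handed the job in at about 14.7 s; no verdict was reported.

- **Mallet:** it stays level on the edge alone, with the head top still at 72.4 mm. The balance point is about 1–2 mm from mid-edge, against the allowed 10 mm.
- **Saddle:** its peg reads within about 1 mm of mid-edge along the jig. Its top is at 84–85 mm, which means it is seated.
- **Robot:** the gripper is clear of everything.

**One check disagreed:** the automatic head fit just before hand-in came out 90 mm long instead of 70, which put the balance point about 10 mm off. I saw the number only after handing in. It is probably a stray depth reading near the saddle, because that picture matches the one from about half a second before (no jig pixel changed noticeably).

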